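# Condiments over to the clean rack

### The arm

A 6-joint arm with a two-finger parallel gripper is mounted at the origin on a cart in front of the work surface, level with it; the furniture and walls round the work are solid. World frame = base frame: x ahead of the robot, y to its left, z up, the work surface at z = 0. Lengths are in m, angles in rad, forces in N, time in s.
With the tool pointing down it reaches from about 0.375 to 0.825 m from the base axis. Payload 5.5 kg.
Tool frame: the origin (TCP) lies at the very end of the fingers, on their centre line; the grasp point (between the pads) lies 19 mm behind it (hold_point_z is the distance from the TCP to the grasp point, in m); z points along the fingers, y is the direction in which the jaws open and shut (so a half turn about z gives the same grasp; the last joint's range is limited). The gripper opens to 85 mm and grips with 20 to 120 N. Pads are 22 mm wide; open, the fingers measure 114 mm over their backs; the gripper's body (76 mm by 85 mm) begins 54 mm behind the grasp point. The pads swing forward as they close: fully open they stand 13 mm farther back than shut.
Start: joints at [1.165, 0.314, -0.047, 1.21, 0, 1.571], TCP at [0.237, 0.551, 0.231] pointing down, gripper open.
Joint ranges: [-2.67, 2.67], [-0.69, 1.73], [-1.03, 1.25], [-2.08, 2.16], [-1.42, 1.45], [-3.14, 3.14]. Speed limits (rad/s): [2.39, 2.39, 3.01, 3.14, 3.14, 3.14].

### API

Orientations are given as a unit quaternion [x, y, z, w].
In Python, from workcell import * gives the robot as it stands.
- The arm moves only by the tool play_rows, never from a script. Its argument "steps" is a list of rows, each an object with "rot": the turn, a rotation vector about the world's x, y, z in degrees, a list of three; "dp": the shift along the world's x, y, z in m, a list of three; "hand": the gripper's target within -1 to 1 (shut at 1, half-way at 0, fully open at -1). A call has 1 to 10 rows; each row is the pose to reach, as a shift and turn from the pose measured when the call began; what a row does not reach only later rows make up. A row lasts 1/8 s, in which the tool goes at most 62.5 mm and 10.7 degrees, less where a joint would pass 70% of its speed; a pose out of reach is approached as far as the arm can. A call with a gripper value outside its range is refused whole. The fingers move at their own pace and stop on an object; "squeeze" is the grip in N (left out, the last holds). Time passes only in rows, so rows that repeat a pose let the fingers close. It gives the time, the measured TCP pose, the force and the opening at its end, in the units of the state.
- observe(): the state, without advancing time (a new reading comes with each control period).
- grab_frame(name): name is "scene" or "top" or "wrist"; returns the picture (384x512x3 uint8, red, green, blue); there is no depth.
- camera_model(name): a dict with "K" (3x3 intrinsics, pixels), "R" (3x3) and "t" (3): a world point X has camera coordinates R X + t. Camera axes: x right, y down, z forward; pixel columns grow to the right and rows downward; lengths in m; the calibration is good to about 2 mm. A picture is of the moment at which its call begins: read the wrist's pose just before it. camera_model takes no time and is no camera call; for the wrist camera it gives the pose at the moment of the call.
- hand_in(): hands the job in, once; it reports no verdict.
The state is a dict: "time": time; "q": joint angles; "dq": joint speeds; "tau": joint torques, N m; "ee_pos": TCP position; "tool_rot": TCP orientation; "force": force on the tool from outside, world axes, zero at the start; "ft_torque": the same for the moment, N m; "opening": opening from 0.0 (shut) to 1.0 (fully open).
Only numpy, scipy, OpenCV 4.12 (cv2) and the standard library are available. Lean on these libraries where they do the work, as an engineer would, in place of code of your own. Each camera call takes 0.05 s, during which the arm holds its last target. There are 200 camera calls.

### The job

The light wooden condiment rack is due for a wash: move its four containers into the empty blue rack, standing upright in the wells and in the same order counted from the end with the steel grip, so that the one nearest the grip is again nearest the grip, and so on down the row. Carry each one straight across into its own well, never standing one on the worktop, and leave the other things on the worktop where they are.

Things in the scene. Friction and masses are not known exactly. Their poses are not given: they have to be found in the camera images.
- wood_rack: Light wooden rack to be emptied: a fixed board 92 x 324 x 22 mm with four round cork-lined wells in a row, 70 mm wide, 14 mm deep (floor 8 mm above the worktop), and a steel loop grip, 30 mm long, at one end. Origin: middle of the underside. y runs along the row towards the grip, z up; wells 1 to 4 lie at y = 117, 39, -39, -117 mm. One container in each well at the start, order varies, up to 5 mm off its middle.
- blue_rack: Blue-painted rack to be filled, empty at the start: a fixed board 92 x 324 x 22 mm with four round cork-lined wells in a row, 70 mm wide, 14 mm deep (floor 8 mm above the worktop), and a steel loop grip, 30 mm long, at one end. Origin: middle of the underside. y runs along the row towards the grip, z up; wells 1 to 4 lie at y = 117, 39, -39, -117 mm. Its grip points the other way than the wooden rack's.
- salt_shaker_center (a point): salt shaker: clear waisted glass with white salt and a grey domed top, 44 mm wide at most, 90 mm tall; the point is on its axis half-way up (45 mm above its foot)
- toothpick_jar_center (a point): toothpick jar: clear jar of pale toothpicks with a tall black domed cap, 41 mm wide, 84 mm tall; the point is on its axis half-way up (42 mm above its foot)
- mustard_jar_center (a point): mustard jar: yellow glass jar with dark label and silver-white lid, 59 mm wide, 85 mm tall; the point is on its axis half-way up (42.5 mm above its foot)
- puree_tin_center (a point): tomato tin: white and red label, gold lid with ring pull, 57 mm wide, 72 mm tall; the point is on its axis half-way up (36 mm above its foot)
- garlic_center (a point): garlic bulb, 60 mm wide, 59 mm tall, loose, at the back behind the left-hand rack; not to be moved; the point is half-way up
- kitchen_timer_center (a point): round kitchen timer, red top on white base, 64 mm wide, 59 mm tall, loose, at the back behind the right-hand rack; not to be moved; the point is half-way up
- pepper_mill_center (a point): wooden pepper mill, 58 mm wide, 165 mm tall, loose, left of the racks; not to be moved; the point is half-way up
- chilli_sauce_center (a point): red chilli sauce bottle with black cap, 47 mm wide, 187 mm tall, loose, right of the racks; not to be moved; the point is half-way up
Mind the look-alikes: they are no part of the job. Leave any turquoise look-alike of the part that bears puree_tin_center alone. What is shaped like the part that bears toothpick_jar_center but pink is not meant.

How it is judged:
At the end, for the whole second after the job is handed in: All four containers stand upright (within 0.1 rad) and at rest on the floors of the blue rack's wells, one to a well, each within 18 mm of a well's middle along and across the row, each in the well with the same number, counted from the grip, as the one it came from in the wooden rack (x of salt_shaker_center in the frame of blue_rack between -0.018 and 0.018 m and y of salt_shaker_center in the frame of blue_rack between -0.135 and 0.135 m and height (world z) of salt_shaker_center between 0.049 and 0.057 m and angle between each of salt_shaker_center, toothpick_jar_center, mustard_jar_center, puree_tin_center's own z axis and vertical below 0.1 rad and linear speed of each of salt_shaker, toothpick_jar, mustard_jar, puree_tin below 0.02 m/s and x of toothpick_jar_center in the frame of blue_rack between -0.018 and 0.018 m and y of toothpick_jar_center in the frame of blue_rack between -0.135 and 0.135 m and height (world z) of toothpick_jar_center between 0.046 and 0.054 m and x of mustard_jar_center in the frame of blue_rack between -0.018 and 0.018 m and y of mustard_jar_center in the frame of blue_rack between -0.135 and 0.135 m and height (world z) of mustard_jar_center between 0.0465 and 0.0545 m and x of puree_tin_center in the frame of blue_rack between -0.018 and 0.018 m and y of puree_tin_center in the frame of blue_rack between -0.135 and 0.135 m and height (world z) of puree_tin_center between 0.04 and 0.048 m); the robot touches nothing.
It fails at once if a container is set in a well of the blue rack while another still stands in the same-numbered well (counted from the grip) of the wooden rack: the order is not kept ((((y of salt_shaker_center in the frame of blue_rack between 0.092 and 0.142 m and height (world z) of salt_shaker_center below 0.061 m) or (y of toothpick_jar_center in the frame of blue_rack between 0.092 and 0.142 m and height (world z) of toothpick_jar_center below 0.058 m) or (y of mustard_jar_center in the frame of blue_rack between 0.092 and 0.142 m and height (world z) of mustard_jar_center below 0.0585 m) or (y of puree_tin_center in the frame of blue_rack between 0.092 and 0.142 m and height (world z) of puree_tin_center below 0.052 m)) and ((y of salt_shaker_center in the frame of wood_rack between 0.092 and 0.142 m and height (world z) of salt_shaker_center below 0.061 m) or (y of toothpick_jar_center in the frame of wood_rack between 0.092 and 0.142 m and height (world z) of toothpick_jar_center below 0.058 m) or (y of mustard_jar_center in the frame of wood_rack between 0.092 and 0.142 m and height (world z) of mustard_jar_center below 0.0585 m) or (y of puree_tin_center in the frame of wood_rack between 0.092 and 0.142 m and height (world z) of puree_tin_center below 0.052 m))) or (((y of salt_shaker_center in the frame of blue_rack between 0.014 and 0.064 m and height (world z) of salt_shaker_center below 0.061 m) or (y of toothpick_jar_center in the frame of blue_rack between 0.014 and 0.064 m and height (world z) of toothpick_jar_center below 0.058 m) or (y of mustard_jar_center in the frame of blue_rack between 0.014 and 0.064 m and height (world z) of mustard_jar_center below 0.0585 m) or (y of puree_tin_center in the frame of blue_rack between 0.014 and 0.064 m and height (world z) of puree_tin_center below 0.052 m)) and ((y of salt_shaker_center in the frame of wood_rack between 0.014 and 0.064 m and height (world z) of salt_shaker_center below 0.061 m) or (y of toothpick_jar_center in the frame of wood_rack between 0.014 and 0.064 m and height (world z) of toothpick_jar_center below 0.058 m) or (y of mustard_jar_center in the frame of wood_rack between 0.014 and 0.064 m and height (world z) of mustard_jar_center below 0.0585 m) or (y of puree_tin_center in the frame of wood_rack between 0.014 and 0.064 m and height (world z) of puree_tin_center below 0.052 m))) or (((y of salt_shaker_center in the frame of blue_rack between -0.064 and -0.014 m and height (world z) of salt_shaker_center below 0.061 m) or (y of toothpick_jar_center in the frame of blue_rack between -0.064 and -0.014 m and height (world z) of toothpick_jar_center below 0.058 m) or (y of mustard_jar_center in the frame of blue_rack between -0.064 and -0.014 m and height (world z) of mustard_jar_center below 0.0585 m) or (y of puree_tin_center in the frame of blue_rack between -0.064 and -0.014 m and height (world z) of puree_tin_center below 0.052 m)) and ((y of salt_shaker_center in the frame of wood_rack between -0.064 and -0.014 m and height (world z) of salt_shaker_center below 0.061 m) or (y of toothpick_jar_center in the frame of wood_rack between -0.064 and -0.014 m and height (world z) of toothpick_jar_center below 0.058 m) or (y of mustard_jar_center in the frame of wood_rack between -0.064 and -0.014 m and height (world z) of mustard_jar_center below 0.0585 m) or (y of puree_tin_center in the frame of wood_rack between -0.064 and -0.014 m and height (world z) of puree_tin_center below 0.052 m))) or (((y of salt_shaker_center in the frame of blue_rack between -0.142 and -0.092 m and height (world z) of salt_shaker_center below 0.061 m) or (y of toothpick_jar_center in the frame of blue_rack between -0.142 and -0.092 m and height (world z) of toothpick_jar_center below 0.058 m) or (y of mustard_jar_center in the frame of blue_rack between -0.142 and -0.092 m and height (world z) of mustard_jar_center below 0.0585 m) or (y of puree_tin_center in the frame of blue_rack between -0.142 and -0.092 m and height (world z) of puree_tin_center below 0.052 m)) and ((y of salt_shaker_center in the frame of wood_rack between -0.142 and -0.092 m and height (world z) of salt_shaker_center below 0.061 m) or (y of toothpick_jar_center in the frame of wood_rack between -0.142 and -0.092 m and height (world z) of toothpick_jar_center below 0.058 m) or (y of mustard_jar_center in the frame of wood_rack between -0.142 and -0.092 m and height (world z) of mustard_jar_center below 0.0585 m) or (y of puree_tin_center in the frame of wood_rack between -0.142 and -0.092 m and height (world z) of puree_tin_center below 0.052 m)))).
It fails at once if a container is stood or dropped on the worktop, or falls over (height (world z) of salt_shaker_center below 0.048 m or height (world z) of toothpick_jar_center below 0.045 m or height (world z) of mustard_jar_center below 0.0455 m or height (world z) of puree_tin_center below 0.039 m or angle between any of salt_shaker_center, toothpick_jar_center, mustard_jar_center, puree_tin_center's own z axis and vertical above 0.7 rad).
It fails at once if a container is set down again in another well of the wooden rack instead of being carried across ((y of salt_shaker_center in the frame of wood_rack between -0.15 and 0.15 m and height (world z) of salt_shaker_center below 0.061 m and distance of salt_shaker_center from where it was at the start of the episode above 0.04 m) or (y of toothpick_jar_center in the frame of wood_rack between -0.15 and 0.15 m and height (world z) of toothpick_jar_center below 0.058 m and distance of toothpick_jar_center from where it was at the start of the episode above 0.04 m) or (y of mustard_jar_center in the frame of wood_rack between -0.15 and 0.15 m and height (world z) of mustard_jar_center below 0.0585 m and distance of mustard_jar_center from where it was at the start of the episode above 0.04 m) or (y of puree_tin_center in the frame of wood_rack between -0.15 and 0.15 m and height (world z) of puree_tin_center below 0.052 m and distance of puree_tin_center from where it was at the start of the episode above 0.04 m)).
It fails at once if one of the other things is moved by more than 25 mm (distance of any of garlic_center, kitchen_timer_center, pepper_mill_center, chilli_sauce_center from where it was at the start of the episode above 0.025 m).
It also fails if it takes over 115 s, if anything falls off the work surface, if the arm or the gripper's body presses on something with over 40 N, if the wrist force passes 120 N, or if a joint passes its speed limit or range.

## Working session

There is one attempt and no reset: what is moved stays moved. The work goes in short steps, Python scripts to look and compute and a tool call to move; the robot and the scene stay as the last step left them, time stands still between calls to the robot, and variables do not carry over. Pictures are saved under pics/ and viewed, about 12 in all and at most 16, crops included, and the job is handed in when it is done.

Besides the shell and the picture viewer there is one more tool, called after "Call:" as name([rows], argument=value, ...), one row to a line, values as JSON. play_rows: Moves the arm, as the interface text tells. Its arguments: {"type":"object","properties":{"steps":{"type":"array","items":{"type":"object","properties":{"rot":{"type":"array","items":{"type":"number"}},"dp":{"type":"array","items":{"type":"number"}},"hand":{"type":"number"}}}},"squeeze":{"type":"number"}},"required":["steps"]}

```bash
mkdir -p pics; ls
python3 - <<'E'
from workcell import *
import cv2
s=observe();print(s)
for n in("scene","top"):
    im=grab_frame(n);cv2.imwrite(f"pics/{n}0.png",im[:,:,::-1]);c=camera_model(n);print(n,c)
E
```

```text
pics
{'time': 0.0, 'q': array([ 1.16502078e+00,  3.14228069e-01, -4.80957728e-02,  1.21016535e+00,
        4.70001610e-06,  1.57082047e+00]), 'dq': array([-8.82727659e-04,  7.84627836e-05,  6.17029259e-04,  2.11325624e-03,
       -1.12821383e-03, -1.26373655e-04]), 'tau': array([ 2.09333448e-03, -5.39595830e+01,  3.39742541e+01,  1.93477096e-02,
        9.38359926e-05,  7.04593376e-06]), 'ee_pos': array([0.23661135, 0.55075229, 0.230426  ]), 'tool_rot': array([ 2.01510461e-01,  9.79485997e-01, -8.28601803e-04, -1.72847293e-04]), 'force': array([-1.15840259, -0.22009721,  0.44539071]), 'ft_torque': array([ 0.00417252, -0.01240825,  0.00031029]), 'opening': 0.9984477107721128}
scene {'K': array([[492.39473628,   0.        , 251.22675735],
       [  0.        , 492.39473628, 192.86032788],
       [  0.        ,   0.        ,   1.        ]]), 'R': array([[-0.88203297, -0.47065348, -0.02243088],
       [-0.23746788,  0.48513779, -0.8415761 ],
       [ 0.40697279, -0.73697125, -0.53967261]]), 't': array([0.46438065, 0.17526644, 1.54600797])}
top {'K': array([[366.34811681,   0.        , 253.14541736],
       [  0.        , 366.34811681, 193.94753979],
       [  0.        ,   0.        ,   1.        ]]), 'R': array([[ 0.01635913, -0.99981693,  0.00992445],
       [-0.99389218, -0.017344  , -0.10898403],
       [ 0.1091362 , -0.00808095, -0.99399396]]), 't': array([0.01481818, 0.52018303, 1.25877982])}
```

View pics/scene0.png

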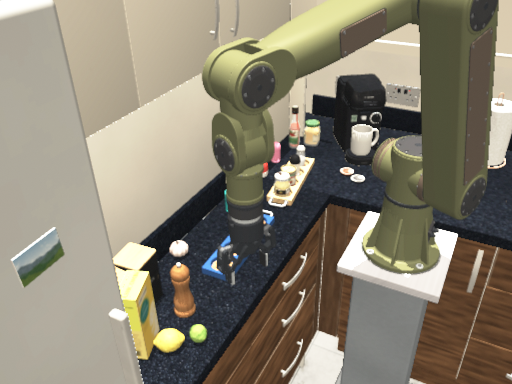

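View pics/top0.png

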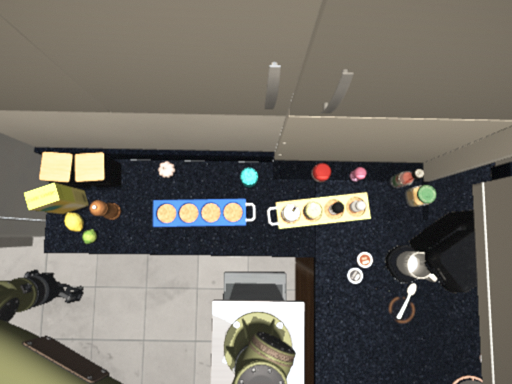

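```bash
cat > h.py <<'E'
from workcell import *
import cv2,numpy as np
def ray(c,uv,z):
    C=-c["R"].T@c["t"]; d=c["R"].T@np.linalg.inv(c["K"])@np.array([uv[0],uv[1],1.])
    return C+d*(z-C[2])/d[2]
def proj(c,X):
    p=c["K"]@(c["R"]@np.array(X,float)+c["t"]); return p[:2]/p[2]
E
python3 - <<'E'
from h import *
im=cv2.imread("pics/top0.png");c=camera_model("top")
print("cam",-c["R"].T@c["t"])
hsv=cv2.cvtColor(im,cv2.COLOR_BGR2HSV)
m=cv2.inRange(hsv,(100,120,80),(125,255,255));m[:, :140]=0;m[:,255:]=0
cs,_=cv2.findContours(m,0,2);k=max(cs,key=cv2.contourArea)
r=cv2.minAreaRect(k);print("blue",r)
b=np.array([ray(c,p,.022) for p in cv2.boxPoints(r)]);print(b.round(4),b.mean(0),[np.linalg.norm(b[i]-b[(i+1)%4]) for i in (0,1)])
m=cv2.inRange(hsv,(12,30,120),(32,160,255));m[:,:265]=0;m[:,380:]=0;m[:185]=0;m[235:]=0
m=cv2.morphologyEx(m,cv2.MORPH_OPEN,np.ones((3,3)))
cs,_=cv2.findContours(m,0,2);k=max(cs,key=cv2.contourArea)
r=cv2.minAreaRect(k);print("wood",r)
b=np.array([ray(c,p,.022) for p in cv2.boxPoints(r)]);print(b.round(4),b.mean(0),[np.linalg.norm(b[i]-b[(i+1)%4]) for i in (0,1)])
for n,uv,z in(("w1",(291,212),.08),("w2",(313,211),.08),("w3",(336,207),.09),("w4",(358,205),.098),("garlic",(166,170),.03),("timer",(321,172),.03),("mill",(98,208),.165),("chilli",(398,181),.187),("turq",(249,177),.08),("pink",(359,174),.09)): print(n,ray(c,uv,z).round(3))
cv2.imwrite("pics/crop0.png",cv2.resize(im[155:240,265:385],None,fx=6,fy=6,interpolation=cv2.INTER_CUBIC))
E
```

```text
cam [0.37938498 0.03400965 1.30776412]
blue ((198.98837280273438, 212.30023193359375), (28.062767028808594, 94.42021942138672), 89.04515838623047)
[[0.4963 0.3804 0.022 ]
 [0.5076 0.0487 0.022 ]
 [0.409  0.0452 0.022 ]
 [0.3981 0.3742 0.022 ]] [0.45272616 0.21213748 0.022     ] [np.float64(0.33190577339830163), np.float64(0.09862591039034549)]
wood ((321.48712158203125, 213.46649169921875), (22.04131317138672, 41.210792541503906), 68.96248626708984)
[[ 0.4645 -0.1362  0.022 ]
 [ 0.5192 -0.2723  0.022 ]
 [ 0.4469 -0.2995  0.022 ]
 [ 0.3929 -0.1641  0.022 ]] [ 0.45588241 -0.21804306  0.022     ] [np.float64(0.14663251341105699), np.float64(0.07723343495385168)]
w1 [ 0.455 -0.104  0.08 ]
w2 [ 0.46  -0.178  0.08 ]
w3 [ 0.474 -0.253  0.09 ]
w4 [ 0.481 -0.325  0.098]
garlic [0.599 0.332 0.03 ]
timer [ 0.602 -0.215  0.03 ]
mill [0.452 0.507 0.165]
chilli [ 0.551 -0.424  0.187]
turq [0.572 0.039 0.08 ]
pink [ 0.587 -0.332  0.09 ]
```

View pics/crop0.png

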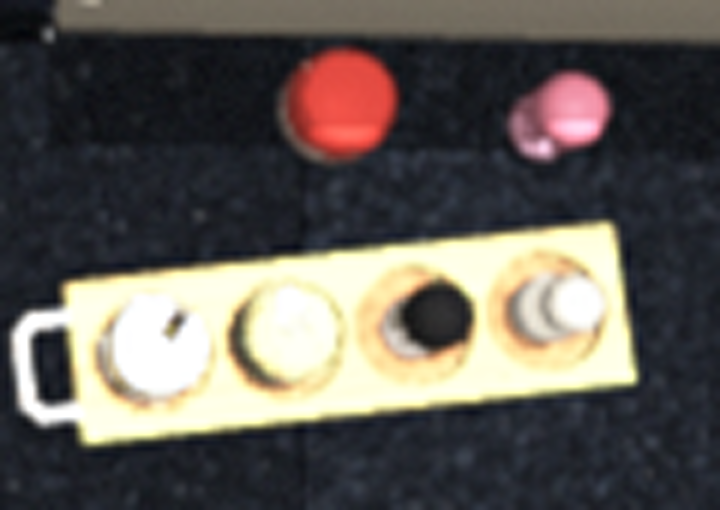

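Run:
```python
from h import *
c=camera_model("top")
P=[(275.8,202.5),(367.2,192),(371.2,218.3),(279.2,228.8)]
b=np.array([ray(c,p,.022) for p in P]);print(b.round(4),b.mean(0),[np.linalg.norm(b[i]-b[(i+1)%4]).round(4) for i in range(4)])
u=(b[0]-b[1]+b[3]-b[2]);u/=np.linalg.norm(u);print("woody",u,np.degrees(np.arctan2(u[1],u[0])))
for y in(.117,.039,-.039,-.117):print((b.mean(0)+u*y).round(3))
from scipy.spatial.transform import Rotation as R
s=observe();w=camera_model("wrist");T=R.from_quat(s["tool_rot"]).as_matrix()
print("wrist cam in tool",T.T@(-w["R"].T@w["t"]-s["ee_pos"]),"\n",w["R"]@T,w["K"])
```

```text
[[ 0.4916 -0.0568  0.022 ]
 [ 0.5346 -0.3805  0.022 ]
 [ 0.4417 -0.393   0.022 ]
 [ 0.3996 -0.0695  0.022 ]] [ 0.4668508  -0.22494204  0.022     ] [np.float64(0.3266), np.float64(0.0937), np.float64(0.3261), np.float64(0.093)]
woody [-0.13026375  0.99147938  0.        ] 97.48483387512961
[ 0.452 -0.109  0.022]
[ 0.462 -0.186  0.022]
[ 0.472 -0.264  0.022]
[ 0.482 -0.341  0.022]
wrist cam in tool [ 0.07857722 -0.00075082 -0.14308209] 
 [[ 8.44720789e-04  9.99999521e-01 -4.93805000e-04]
 [-9.50666421e-01  6.49862611e-04 -3.10214334e-01]
 [-3.10213865e-01  7.31488329e-04  9.50666515e-01]] [[271.02203647   0.         256.79527238]
 [  0.         271.02203647 190.63013583]
 [  0.           0.           1.        ]]
```

Call:
play_rows([
  {"dp":[0.03,-0.06,0.0],"rot":[0,0,-8]},
  {"dp":[0.05,-0.12,0.02],"rot":[0,0,-16]},
  {"dp":[0.07,-0.18,0.02],"rot":[0,0,-24]},
  {"dp":[0.09,-0.24,0.02],"rot":[0,0,-32]},
  {"dp":[0.11,-0.3,0.02],"rot":[0,0,-40]},
  {"dp":[0.13,-0.36,0.02],"rot":[0,0,-48]},
  {"dp":[0.14,-0.42,0.02],"rot":[0,0,-56]},
  {"dp":[0.16,-0.48,0.02],"rot":[0,0,-60]},
  {"dp":[0.18,-0.54,0.02],"rot":[0,0,-60]},
  {"dp":[0.2,-0.6,0.02],"rot":[0,0,-60]},
])

```text
invalid input
```

Call:
play_rows([
  {"dp":[0.03,-0.06,0.0],"rot":[0,0,-8],"hand":-1},
  {"dp":[0.05,-0.12,0.02],"rot":[0,0,-16],"hand":-1},
  {"dp":[0.07,-0.18,0.02],"rot":[0,0,-24],"hand":-1},
  {"dp":[0.09,-0.24,0.02],"rot":[0,0,-32],"hand":-1},
  {"dp":[0.11,-0.3,0.02],"rot":[0,0,-40],"hand":-1},
  {"dp":[0.13,-0.36,0.02],"rot":[0,0,-48],"hand":-1},
  {"dp":[0.14,-0.42,0.02],"rot":[0,0,-56],"hand":-1},
  {"dp":[0.16,-0.48,0.02],"rot":[0,0,-60],"hand":-1},
  {"dp":[0.18,-0.54,0.02],"rot":[0,0,-60],"hand":-1},
  {"dp":[0.2,-0.6,0.02],"rot":[0,0,-60],"hand":-1},
], squeeze=40)

```text
time: 1.35
ee_pos: [0.4331, -0.0403, 0.2505]
tool_rot: [0.664, 0.747, -0.0, -0.0]
force: [1.2, 0.9, -0.8]
opening: 0.998
```

Call:
play_rows([
  {"dp":[0.01,-0.06,0.03],"rot":[0,0,0],"hand":-1},
  {"dp":[0.03,-0.1,0.05],"rot":[0,0,0.8],"hand":-1},
  {"dp":[0.03,-0.1,0.05],"rot":[0,0,0.8],"hand":-1},
  {"dp":[0.03,-0.1,0.05],"rot":[0,0,0.8],"hand":-1},
])

```text
time: 1.85
ee_pos: [0.4625, -0.14, 0.2998]
tool_rot: [0.659, 0.752, -0.001, -0.001]
force: [0.5, 0.5, -0.3]
opening: 1.001
```

Run:
```python
from h import *
s=observe();c=camera_model("wrist");im=grab_frame("wrist");cv2.imwrite("pics/w1.png",im[:,:,::-1]);np.savez("w1.npz",**c);print(s["ee_pos"],s["dq"].round(3))
```

```text
[ 0.46251658 -0.13998669  0.29978324] [ 0.024 -0.01  -0.02   0.002 -0.001 -0.002]
```

View pics/w1.png

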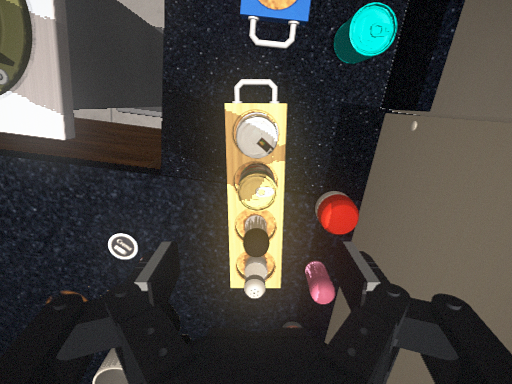

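Run:
```python
import cv2
im=cv2.imread("pics/w1.png")[95:305,210:300]
cv2.imwrite("pics/w1c.png",cv2.rotate(cv2.resize(im,None,fx=3.8,fy=3.8,interpolation=cv2.INTER_CUBIC),2))
im=cv2.imread("pics/scene0.png")[130:215,240:340]
cv2.imwrite("pics/s1c.png",cv2.resize(im,None,fx=7,fy=7,interpolation=cv2.INTER_CUBIC))
```

```text
(no output)
```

View pics/w1c.png

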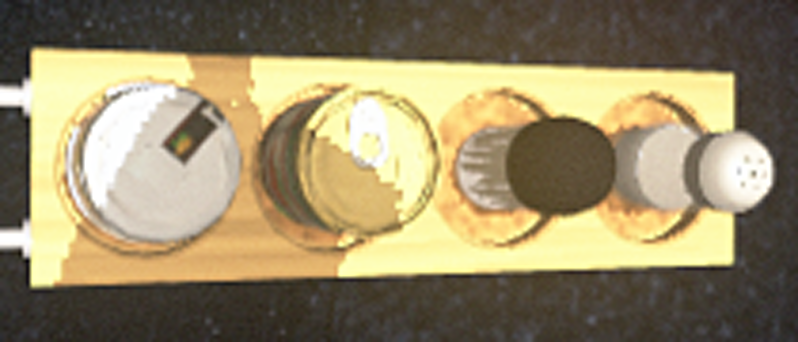

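View pics/s1c.png

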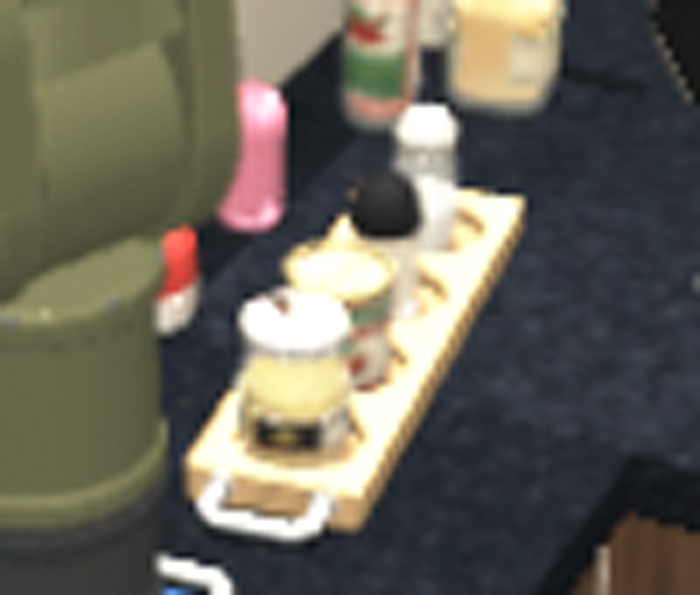

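Run:
```python
from h import *
c=dict(np.load("w1.npz"))
f=lambda x,y:((341-y)/3.8+210,x/3.8+95)
b=np.array([ray(c,f(*p),.022) for p in [(32,50),(735,72),(735,265),(30,287)]])
m=b.mean(0);u=b[0]-b[1]+b[3]-b[2];u/=np.linalg.norm(u);print(b.round(4),m,np.degrees(np.arctan2(u[1],u[0])),[np.linalg.norm(b[i]-b[(i+1)%4]).round(4) for i in range(4)])
for n,p,z,y in(("must",(158,163),.093,.117),("tin",(370,162),.08,.039),("pick",(560,165),.082,-.039),("salt",(735,172),.092,-.117)):
    P=ray(c,f(*p),z);print(n,P.round(4),"well",(m+u*y).round(4))
```

```text
[[ 0.4961 -0.0576  0.022 ]
 [ 0.5392 -0.3803  0.022 ]
 [ 0.4461 -0.3927  0.022 ]
 [ 0.4046 -0.069   0.022 ]] [ 0.4715325  -0.22488498  0.022     ] 97.4570426691228 [np.float64(0.3256), np.float64(0.0939), np.float64(0.3264), np.float64(0.0922)]
must [ 0.4579 -0.1031  0.093 ] well [ 0.4563 -0.1089  0.022 ]
tin [ 0.4687 -0.1816  0.08  ] well [ 0.4665 -0.1862  0.022 ]
pick [ 0.4778 -0.259   0.082 ] well [ 0.4766 -0.2636  0.022 ]
salt [ 0.4847 -0.3328  0.092 ] well [ 0.4867 -0.3409  0.022 ]
```

Call:
play_rows([
  {"dp":[-0.004,0.034,-0.05],"rot":[0,0,0],"hand":-1},
  {"dp":[-0.004,0.035,-0.11],"rot":[0,0,0],"hand":-1},
  {"dp":[-0.004,0.035,-0.16],"rot":[0,0,0],"hand":-1},
  {"dp":[-0.004,0.035,-0.2],"rot":[0,0,0],"hand":-1},
  {"dp":[-0.004,0.035,-0.23],"rot":[0,0,0],"hand":-1},
  {"dp":[-0.004,0.035,-0.25],"rot":[0,0,0],"hand":-1},
  {"dp":[-0.004,0.035,-0.263],"rot":[0,0,0],"hand":-1},
  {"dp":[-0.004,0.035,-0.263],"rot":[0,0,0],"hand":-1},
])

```text
time: 2.9
ee_pos: [0.4572, -0.1035, 0.036]
tool_rot: [0.658, 0.753, -0.001, -0.002]
force: [-0.8, 0.3, -0.9]
opening: 1.004
```

Call:
play_rows([
  {"dp":[0,0,0],"rot":[0,0,0],"hand":0.2},
  {"dp":[0,0,0],"rot":[0,0,0],"hand":0.5},
  {"dp":[0,0,0],"rot":[0,0,0],"hand":1},
  {"dp":[0,0,0],"rot":[0,0,0],"hand":1},
  {"dp":[0,0,0],"rot":[0,0,0],"hand":1},
  {"dp":[0,0,0],"rot":[0,0,0],"hand":1},
], squeeze=40)

```text
time: 3.65
ee_pos: [0.4576, -0.1035, 0.0372]
tool_rot: [0.658, 0.753, -0.001, -0.002]
force: [-2.6, 1.5, 6.9]
opening: 0.653
```

Call:
play_rows([
  {"dp":[0,0,0.01],"rot":[0,0,0],"hand":1},
  {"dp":[0,0,0.04],"rot":[0,0,0],"hand":1},
  {"dp":[0,0,0.09],"rot":[0,0,0],"hand":1},
  {"dp":[0,0,0.14],"rot":[0,0,0],"hand":1},
  {"dp":[-0.005,0.06,0.14],"rot":[0,0,0],"hand":1},
  {"dp":[-0.005,0.12,0.14],"rot":[0,0,-3],"hand":1},
  {"dp":[-0.005,0.17,0.14],"rot":[0,0,-5.5],"hand":1},
  {"dp":[-0.005,0.17,0.14],"rot":[0,0,-5.5],"hand":1},
  {"dp":[-0.005,0.17,0.14],"rot":[0,0,-5.5],"hand":1},
])

```text
time: 4.78
ee_pos: [0.4524, 0.0663, 0.1775]
tool_rot: [0.693, 0.72, -0.001, -0.002]
force: [-0.2, -0.9, -3.1]
opening: 0.655
```

Run:
```python
from h import *
s=observe();c=camera_model("wrist");im=grab_frame("wrist");cv2.imwrite("pics/w2.png",im[:,:,::-1]);np.savez("w2.npz",**c);print(s["ee_pos"],s["dq"].round(3))
```

```text
[0.45241548 0.06627989 0.17750396] [-0.029  0.003 -0.001 -0.003  0.002  0.001]
```

View pics/w2.png

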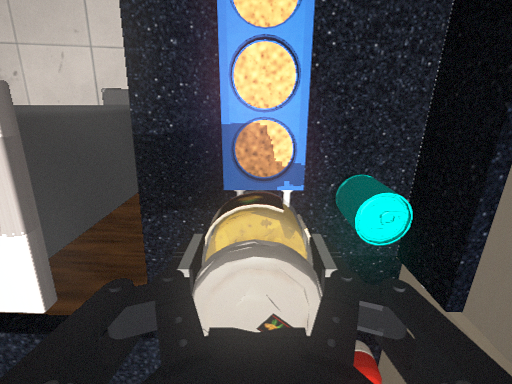

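```bash
cat >> h.py <<'E'
def wells(c,im):
    "cork discs inside the blue board -> rim centres on z=.022"
    hsv=cv2.cvtColor(im,cv2.COLOR_BGR2HSV)
    blue=cv2.inRange(hsv,(100,120,60),(125,255,255))
    cs,h=cv2.findContours(blue,cv2.RETR_CCOMP,2);out=[]
    for k,hh in zip(cs,h[0]):
        if hh[3]>=0 and cv2.contourArea(k)>800:
            e=cv2.fitEllipse(cv2.convexHull(k));out.append((np.round(e[0],1),np.round(e[1],1),ray(c,e[0],.022).round(4)))
    cs=[k for k in cs if cv2.contourArea(k)>1500];return out
E
python3 - <<'E'
from h import *
c=dict(np.load("w2.npz"));im=cv2.imread("pics/w2.png")
for w in wells(c,im):print(w)
print("well edges y",ray(c,(265,118),.022),ray(c,(265,181),.022),ray(c,(234,149),.022),ray(c,(296,149),.022))
print("board edge/sides",ray(c,(263,190),.022),ray(c,(221,150),.022),ray(c,(309,150),.022))
for v in(285,293,300):print(v,ray(c,(193,v),.233),ray(c,(323,v),.233))
print(ray(c,(258,250),.233))
for dy in(-.005,0,.005,):
    print(dy,"lidcentre",proj(c,(.4524,.0663+dy,.233)),"far rim",proj(c,(.4524,.0663+dy+.0295,.233)),"foot far",proj(c,(.4524,.0663+dy+.0295,.15)))
E
```

```text
(array([263.9, 150.5]), array([63.3, 64.6]), array([0.4594, 0.0946, 0.022 ]))
(array([264.4,  74.6]), array([65. , 69.8]), array([0.4563, 0.172 , 0.022 ]))
well edges y [0.45896692 0.12941577 0.022     ] [0.46233777 0.05971584 0.022     ] [0.42637773 0.0950216  0.022     ] [0.49473529 0.09771353 0.022     ]
board edge/sides [0.46054771 0.04881105 0.022     ] [0.41203404 0.09334931 0.022     ] [0.50916817 0.09717527 0.022     ]
285 [0.42823927 0.07705489 0.233     ] [0.47802756 0.07908139 0.233     ]
293 [0.42811617 0.07337222 0.233     ] [0.47844639 0.07542546 0.233     ]
300 [0.42800623 0.07008342 0.233     ] [0.47882042 0.07216063 0.233     ]
[0.45253654 0.09323431 0.233     ]
-0.005 lidcentre [254.45745474 320.08932297] far rim [257.36369412 255.81611301] foot far [257.39165609 188.32024596]
0 lidcentre [254.91547427 309.95994896] far rim [257.90943957 243.7466283 ] foot far [257.69469831 181.03789464]
0.005 lidcentre [255.386802  299.5362563] far rim [258.4725288  231.29357561] foot far [258.00304645 173.62803775]
```

Call:
play_rows([
  {"dp":[0.006,0.0265,0],"rot":[0,0,0],"hand":1},
  {"dp":[0.006,0.0265,-0.05],"rot":[0,0,0],"hand":1},
  {"dp":[0.006,0.0265,-0.09],"rot":[0,0,0],"hand":1},
  {"dp":[0.006,0.0265,-0.115],"rot":[0,0,0],"hand":1},
  {"dp":[0.006,0.0265,-0.12],"rot":[0,0,0],"hand":1},
  {"dp":[0.006,0.0265,-0.12],"rot":[0,0,0],"hand":1},
])

```text
time: 5.58
ee_pos: [0.4589, 0.0915, 0.0579]
tool_rot: [0.694, 0.72, -0.001, -0.002]
force: [-0.4, -0.0, -3.3]
opening: 0.653
```

Call:
play_rows([
  {"dp":[0,0,-0.006],"rot":[0,0,0],"hand":1},
  {"dp":[0,0,-0.012],"rot":[0,0,0],"hand":1},
  {"dp":[0,0,-0.015],"rot":[0,0,0],"hand":1},
  {"dp":[0,0,-0.018],"rot":[0,0,0],"hand":1},
  {"dp":[0,0,-0.019],"rot":[0,0,0],"hand":1},
  {"dp":[0,0,-0.019],"rot":[0,0,0],"hand":1},
])

```text
time: 6.32
ee_pos: [0.4589, 0.0916, 0.0389]
tool_rot: [0.694, 0.72, -0.001, -0.002]
force: [-0.2, 0.0, -4.4]
opening: 0.655
```

Call:
play_rows([
  {"dp":[0,0,-0.001],"rot":[0,0,0],"hand":1},
  {"dp":[0,0,-0.002],"rot":[0,0,0],"hand":1},
  {"dp":[0,0,-0.002],"rot":[0,0,0],"hand":1},
])

```text
time: 6.7
ee_pos: [0.459, 0.0916, 0.0373]
tool_rot: [0.694, 0.72, -0.001, -0.002]
force: [-2.8, 0.4, 3.1]
opening: 0.662
```

Call:
play_rows([
  {"dp":[0,0,0],"rot":[0,0,0],"hand":0.2},
  {"dp":[0,0,0],"rot":[0,0,0],"hand":-0.4},
  {"dp":[0,0,0],"rot":[0,0,0],"hand":-1},
  {"dp":[0,0,0],"rot":[0,0,0],"hand":-1},
  {"dp":[0,0,0],"rot":[0,0,0],"hand":-1},
  {"dp":[0,0,0.02],"rot":[0,0,0],"hand":-1},
  {"dp":[0,0,0.07],"rot":[0,0,0],"hand":-1},
  {"dp":[0,0,0.13],"rot":[0,0,0],"hand":-1},
  {"dp":[0,-0.04,0.16],"rot":[0,0,0],"hand":-1},
  {"dp":[0,-0.1,0.16],"rot":[0,0,0],"hand":-1},
])

```text
time: 7.95
ee_pos: [0.4615, -0.0085, 0.2004]
tool_rot: [0.693, 0.721, 0.002, 0.001]
force: [1.4, -0.8, -0.8]
opening: 0.996
```

Run:
```python
from h import *
s=observe();c=camera_model("wrist");im=grab_frame("wrist");cv2.imwrite("pics/w3.png",im[:,:,::-1]);np.savez("w3.npz",**c);print(s["ee_pos"],s["dq"].round(3))
```

```text
[ 0.46148657 -0.00854522  0.20044745] [-1.073 -0.011 -0.091 -0.034 -0.015 -1.042]
```

View pics/w3.png

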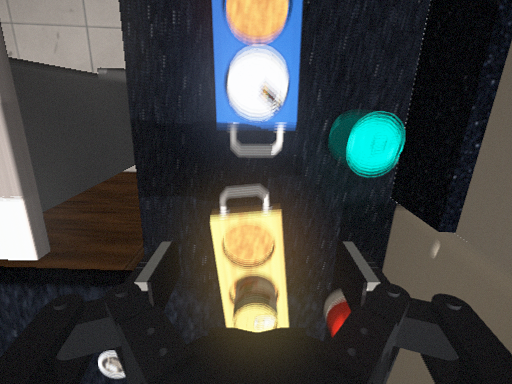

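Call:
play_rows([
  {"dp":[0.002,-0.06,0],"rot":[0,0,2],"hand":-1},
  {"dp":[0.005,-0.12,-0.0],"rot":[0,0,4],"hand":-1},
  {"dp":[0.007,-0.1715,-0.02],"rot":[0,0,5.5],"hand":-1},
  {"dp":[0.007,-0.1715,-0.06],"rot":[0,0,5.5],"hand":-1},
  {"dp":[0.007,-0.1715,-0.1],"rot":[0,0,5.5],"hand":-1},
  {"dp":[0.007,-0.1715,-0.13],"rot":[0,0,5.5],"hand":-1},
  {"dp":[0.007,-0.1715,-0.155],"rot":[0,0,5.5],"hand":-1},
  {"dp":[0.007,-0.1715,-0.164],"rot":[0,0,5.5],"hand":-1},
  {"dp":[0.007,-0.1715,-0.164],"rot":[0,0,5.5],"hand":-1},
])

```text
time: 9.12
ee_pos: [0.4666, -0.1871, 0.0348]
tool_rot: [0.661, 0.751, -0.001, 0.001]
force: [-0.6, -0.3, -0.2]
opening: 1.006
```

Call:
play_rows([
  {"dp":[0,0,0],"rot":[0,0,0],"hand":0.2},
  {"dp":[0,0,0],"rot":[0,0,0],"hand":0.5},
  {"dp":[0,0,0],"rot":[0,0,0],"hand":1},
  {"dp":[0,0,0],"rot":[0,0,0],"hand":1},
  {"dp":[0,0,0],"rot":[0,0,0],"hand":1},
  {"dp":[0,0,0],"rot":[0,0,0],"hand":1},
], squeeze=40)

```text
time: 9.88
ee_pos: [0.4676, -0.1874, 0.0361]
tool_rot: [0.661, 0.751, -0.001, 0.002]
force: [-0.1, 1.2, 5.6]
opening: 0.67
```

Call:
play_rows([
  {"dp":[0,0,0.01],"rot":[0,0,0],"hand":1},
  {"dp":[0,0,0.04],"rot":[0,0,0],"hand":1},
  {"dp":[0,0,0.09],"rot":[0,0,0],"hand":1},
  {"dp":[0,0.02,0.14],"rot":[0,0,0],"hand":1},
  {"dp":[-0.002,0.08,0.15],"rot":[0,0,0],"hand":1},
  {"dp":[-0.005,0.14,0.15],"rot":[0,0,-2],"hand":1},
  {"dp":[-0.008,0.2,0.15],"rot":[0,0,-4],"hand":1},
  {"dp":[-0.01,0.26,0.15],"rot":[0,0,-5],"hand":1},
  {"dp":[-0.011,0.315,0.15],"rot":[0,0,-5],"hand":1},
  {"dp":[-0.011,0.325,0.15],"rot":[0,0,-5],"hand":1},
])

```text
time: 11.12
ee_pos: [0.4562, 0.1405, 0.1867]
tool_rot: [0.691, 0.723, -0.001, 0.002]
force: [0.5, -0.2, -2.3]
opening: 0.664
```

Call:
play_rows([
  {"dp":[0,0,0],"rot":[0,0,0],"hand":1},
  {"dp":[0,0,0],"rot":[0,0,0],"hand":1},
])

```text
time: 11.38
ee_pos: [0.4562, 0.1395, 0.1868]
tool_rot: [0.691, 0.723, -0.001, 0.002]
force: [0.0, -0.5, -2.1]
opening: 0.661
```

Run:
```python
from h import *
s=observe();c=camera_model("wrist");im=grab_frame("wrist");im=im[:,:,::-1].copy();cv2.imwrite("pics/w4.png",im);np.savez("w4.npz",**c);print(s["ee_pos"],s["dq"].round(3))
for w in wells(c,im):print(w)
```

```text
[0.4562083  0.13953819 0.18679282] [-0.012 -0.    -0.003 -0.004 -0.002  0.001]
(array([257.1, 143.5]), array([62.2, 63.3]), array([0.4561, 0.1731, 0.022 ]))
(array([258.3,  69.3]), array([63.9, 68.9]), array([0.4538, 0.2499, 0.022 ]))
```

View pics/w4.png

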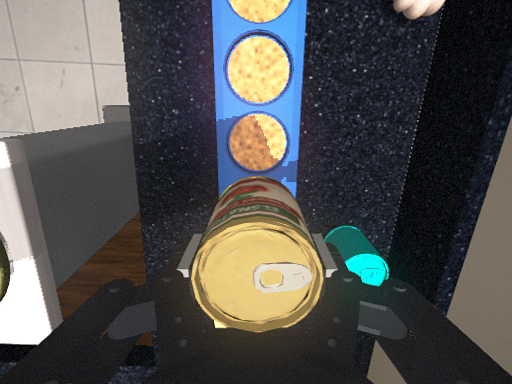

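Run:
```python
from h import *
c=dict(np.load("w4.npz"))
for p in((258,222),(258,332),(258,277),(193,277),(323,277)):print(p,ray(c,p,.2307).round(4))
for p in((258,111),(258,174),(227,143),(289,143)):print(p,ray(c,p,.022).round(4))
```

```text
(258, 222) [0.4556 0.1727 0.2307]
(258, 332) [0.4582 0.1169 0.2307]
(258, 277) [0.4568 0.1469 0.2307]
(193, 277) [0.429  0.1457 0.2307]
(323, 277) [0.4847 0.1481 0.2307]
(258, 111) [0.4555 0.2083 0.022 ]
(258, 174) [0.4588 0.1376 0.022 ]
(227, 143) [0.4221 0.1721 0.022 ]
(289, 143) [0.4921 0.1753 0.022 ]
```

Call:
play_rows([
  {"dp":[0,0.028,0],"rot":[0,0,0],"hand":1},
  {"dp":[0,0.028,-0.05],"rot":[0,0,0],"hand":1},
  {"dp":[0,0.028,-0.095],"rot":[0,0,0],"hand":1},
  {"dp":[0,0.028,-0.12],"rot":[0,0,0],"hand":1},
  {"dp":[0,0.028,-0.13],"rot":[0,0,0],"hand":1},
  {"dp":[0,0.028,-0.137],"rot":[0,0,0],"hand":1},
  {"dp":[0,0.028,-0.143],"rot":[0,0,0],"hand":1},
  {"dp":[0,0.028,-0.148],"rot":[0,0,0],"hand":1},
  {"dp":[0,0.028,-0.151],"rot":[0,0,0],"hand":1},
  {"dp":[0,0.028,-0.151],"rot":[0,0,0],"hand":1},
])

```text
time: 12.68
ee_pos: [0.4565, 0.1675, 0.0361]
tool_rot: [0.692, 0.722, -0.001, 0.002]
force: [-1.6, -0.6, 0.5]
opening: 0.662
```

Call:
play_rows([
  {"dp":[0,0,0],"rot":[0,0,0],"hand":0.2},
  {"dp":[0,0,0],"rot":[0,0,0],"hand":-0.4},
  {"dp":[0,0,0],"rot":[0,0,0],"hand":-1},
  {"dp":[0,0,0],"rot":[0,0,0],"hand":-1},
  {"dp":[0,0,0],"rot":[0,0,0],"hand":-1},
  {"dp":[0,0,0.02],"rot":[0,0,0],"hand":-1},
  {"dp":[0,0,0.07],"rot":[0,0,0],"hand":-1},
  {"dp":[0,0,0.13],"rot":[0,0,0],"hand":-1},
  {"dp":[0,-0.04,0.18],"rot":[0,0,0],"hand":-1},
  {"dp":[0.002,-0.1,0.2],"rot":[0,0,0],"hand":-1},
])

```text
time: 13.92
ee_pos: [0.4602, 0.0696, 0.2388]
tool_rot: [0.69, 0.724, 0.002, 0.004]
force: [0.3, -0.9, -0.6]
opening: 1.003
```

Call:
play_rows([
  {"dp":[0.002,-0.06,0],"rot":[0,0,1],"hand":-1},
  {"dp":[0.005,-0.12,-0.0],"rot":[0,0,3],"hand":-1},
  {"dp":[0.01,-0.18,0],"rot":[0,0,5],"hand":-1},
  {"dp":[0.012,-0.23,0],"rot":[0,0,5],"hand":-1},
  {"dp":[0.012,-0.26,0],"rot":[0,0,5],"hand":-1},
  {"dp":[0.012,-0.26,0],"rot":[0,0,5],"hand":-1},
  {"dp":[0.012,-0.26,0],"rot":[0,0,5],"hand":-1},
])

```text
time: 14.8
ee_pos: [0.472, -0.1899, 0.2387]
tool_rot: [0.658, 0.753, 0.002, 0.004]
force: [-0.8, 0.6, 0.1]
opening: 0.996
```

Run:
```python
from h import *
s=observe();c=camera_model("wrist");im=grab_frame("wrist");im=im[:,:,::-1].copy();cv2.imwrite("pics/w5.png",im);np.savez("w5.npz",**c);print(s["ee_pos"],s["dq"].round(3))
t=grab_frame("top")[:,:,::-1];
cv2.imwrite("pics/w5.png",im)
```

```text
[ 0.47195761 -0.1899292   0.2386513 ] [ 0.018 -0.007 -0.003 -0.001 -0.002 -0.004]
```

View pics/w5.png

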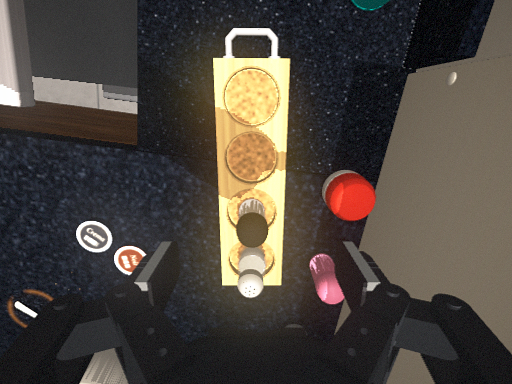

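Run:
```python
from h import *
c=dict(np.load("w5.npz"))
print("pick",ray(c,(252,229),.08),"salt",ray(c,(250,285),.09), "foot of salt glass", ray(c,(251,262),.045))
for n,p in(("w1",(251.5,97)),("w2",(251.5,157)),("w3",(252,211)),("w4",(251.5,258))):print(n,ray(c,p,.022))
```

```text
pick [ 0.47736931 -0.25974566  0.08      ] salt [ 0.4844844  -0.33353408  0.09      ] foot of salt glass [ 0.48462645 -0.32876241  0.045     ]
w1 [ 0.45637615 -0.10708585  0.022     ]
w2 [ 0.46615804 -0.1825331   0.022     ]
w3 [ 0.4769188  -0.25996467  0.022     ]
w4 [ 0.48612431 -0.33653189  0.022     ]
```

Call:
play_rows([
  {"dp":[0.004,-0.06,-0.03],"rot":[0.1,0.5,0],"hand":-1},
  {"dp":[0.005,-0.07,-0.08],"rot":[0.1,0.5,0],"hand":-1},
  {"dp":[0.005,-0.07,-0.13],"rot":[0.1,0.5,0],"hand":-1},
  {"dp":[0.005,-0.07,-0.165],"rot":[0.1,0.5,0],"hand":-1},
  {"dp":[0.005,-0.07,-0.187],"rot":[0.1,0.5,0],"hand":-1},
  {"dp":[0.005,-0.07,-0.197],"rot":[0.1,0.5,0],"hand":-1},
  {"dp":[0.005,-0.07,-0.197],"rot":[0.1,0.5,0],"hand":-1},
])

```text
time: 15.78
ee_pos: [0.4771, -0.2587, 0.0417]
tool_rot: [0.657, 0.754, -0.0, -0.0]
force: [0.2, 0.5, 0.4]
opening: 1.0
```

Call:
play_rows([
  {"dp":[0,0,0],"rot":[0,0,0],"hand":0.2},
  {"dp":[0,0,0],"rot":[0,0,0],"hand":0.5},
  {"dp":[0,0,0],"rot":[0,0,0],"hand":1},
  {"dp":[0,0,0],"rot":[0,0,0],"hand":1},
  {"dp":[0,0,0],"rot":[0,0,0],"hand":1},
  {"dp":[0,0,0],"rot":[0,0,0],"hand":1},
], squeeze=40)

```text
time: 16.52
ee_pos: [0.4774, -0.2591, 0.0427]
tool_rot: [0.657, 0.754, -0.0, 0.0]
force: [-1.3, 0.1, 4.4]
opening: 0.451
```

Call:
play_rows([
  {"dp":[0,0,0.01],"rot":[0,0,0],"hand":1},
  {"dp":[0,0,0.04],"rot":[0,0,0],"hand":1},
  {"dp":[0,0,0.09],"rot":[0,0,0],"hand":1},
  {"dp":[0,0.02,0.14],"rot":[0,0,0],"hand":1},
  {"dp":[-0.004,0.08,0.15],"rot":[0,0,0],"hand":1},
  {"dp":[-0.008,0.14,0.15],"rot":[0,0,-2],"hand":1},
  {"dp":[-0.012,0.2,0.15],"rot":[0,0,-4],"hand":1},
  {"dp":[-0.016,0.26,0.15],"rot":[0,0,-5],"hand":1},
  {"dp":[-0.02,0.32,0.15],"rot":[0,0,-5],"hand":1},
  {"dp":[-0.022,0.38,0.15],"rot":[0,0,-5],"hand":1},
])

```text
time: 17.77
ee_pos: [0.4551, 0.1227, 0.1937]
tool_rot: [0.69, 0.724, 0.0, 0.001]
force: [1.3, -0.3, -0.8]
opening: 0.453
```

Call:
play_rows([
  {"dp":[0,0.05,0],"rot":[0,0,0],"hand":1},
  {"dp":[0,0.09,0],"rot":[0,0,0],"hand":1},
  {"dp":[0,0.096,0],"rot":[0,0,0],"hand":1},
  {"dp":[0,0.096,0],"rot":[0,0,0],"hand":1},
  {"dp":[0,0.096,0],"rot":[0,0,0],"hand":1},
])

```text
time: 18.4
ee_pos: [0.4551, 0.2176, 0.1939]
tool_rot: [0.69, 0.724, -0.0, 0.001]
force: [0.7, -0.1, -0.0]
opening: 0.455
```

Run:
```python
from h import *
s=observe();c=camera_model("wrist");im=grab_frame("wrist");im=im[:,:,::-1].copy();cv2.imwrite("pics/w6.png",im);np.savez("w6.npz",**c);print(s["ee_pos"],s["dq"].round(3))
for w in wells(c,im):print(w)
```

```text
[0.45513361 0.21761635 0.19387406] [-0.008 -0.002 -0.003 -0.001  0.001  0.004]
(array([255.4, 143. ]), array([60.5, 65. ]), array([0.4528, 0.2511, 0.022 ]))
(array([257.2,  70.8]), array([62.1, 67.4]), array([0.4511, 0.3278, 0.022 ]))
```

View pics/w6.png

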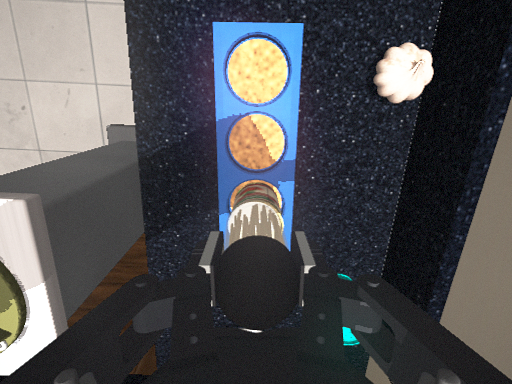

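Call:
play_rows([
  {"dp":[-0.001,0.03,0],"rot":[0,0,0],"hand":1},
  {"dp":[-0.001,0.03,-0.05],"rot":[0,0,0],"hand":1},
  {"dp":[-0.001,0.03,-0.095],"rot":[0,0,0],"hand":1},
  {"dp":[-0.001,0.03,-0.12],"rot":[0,0,0],"hand":1},
  {"dp":[-0.001,0.03,-0.13],"rot":[0,0,0],"hand":1},
  {"dp":[-0.001,0.03,-0.137],"rot":[0,0,0],"hand":1},
  {"dp":[-0.001,0.03,-0.143],"rot":[0,0,0],"hand":1},
  {"dp":[-0.001,0.03,-0.148],"rot":[0,0,0],"hand":1},
  {"dp":[-0.001,0.03,-0.151],"rot":[0,0,0],"hand":1},
  {"dp":[-0.001,0.03,-0.151],"rot":[0,0,0],"hand":1},
])

```text
time: 19.7
ee_pos: [0.4543, 0.2477, 0.043]
tool_rot: [0.69, 0.724, 0.0, 0.001]
force: [-0.5, -0.1, -1.3]
opening: 0.454
```

Call:
play_rows([
  {"dp":[0,0,0],"rot":[0,0,0],"hand":0.4},
  {"dp":[0,0,0],"rot":[0,0,0],"hand":-0.3},
  {"dp":[0,0,0],"rot":[0,0,0],"hand":-1},
  {"dp":[0,0,0],"rot":[0,0,0],"hand":-1},
  {"dp":[0,0,0],"rot":[0,0,0],"hand":-1},
  {"dp":[0,0,0.02],"rot":[0,0,0],"hand":-1},
  {"dp":[0,0,0.07],"rot":[0,0,0],"hand":-1},
  {"dp":[0,0,0.13],"rot":[0,0,0],"hand":-1},
  {"dp":[0,-0.04,0.18],"rot":[0,0,0],"hand":-1},
  {"dp":[0.002,-0.1,0.2],"rot":[0,0,0],"hand":-1},
])

```text
time: 20.95
ee_pos: [0.4579, 0.15, 0.2456]
tool_rot: [0.689, 0.725, 0.003, 0.002]
force: [0.2, -0.1, 0.2]
opening: 1.002
```

Call:
play_rows([
  {"dp":[0.003,-0.06,0],"rot":[0,0,1],"hand":-1},
  {"dp":[0.006,-0.12,-0.0],"rot":[0,0,3],"hand":-1},
  {"dp":[0.01,-0.18,0],"rot":[0,0,5],"hand":-1},
  {"dp":[0.014,-0.24,0],"rot":[0,0,5],"hand":-1},
  {"dp":[0.018,-0.3,0],"rot":[0,0,5],"hand":-1},
  {"dp":[0.022,-0.36,0],"rot":[0,0,5],"hand":-1},
  {"dp":[0.025,-0.4,0],"rot":[0,0,5],"hand":-1},
  {"dp":[0.025,-0.4,0],"rot":[0,0,5],"hand":-1},
  {"dp":[0.025,-0.4,0],"rot":[0,0,5],"hand":-1},
])

```text
time: 22.08
ee_pos: [0.4825, -0.2496, 0.2454]
tool_rot: [0.657, 0.754, 0.003, 0.001]
force: [-0.0, -0.3, -1.1]
opening: 0.999
```

Run:
```python
from h import *
s=observe();c=camera_model("wrist");im=grab_frame("wrist");im=im[:,:,::-1].copy();np.savez("w7.npz",**c);print(s["ee_pos"],s["dq"].round(3))
p=proj(c,(.485,-.334,.06)).astype(int);print(p)
a=im[p[1]-50:p[1]+60,p[0]-50:p[0]+50]
t=grab_frame("top")[:,:,::-1][185:240,140:260]
a=cv2.resize(a,None,fx=4,fy=4,interpolation=cv2.INTER_CUBIC);t=cv2.resize(t,(400,183),interpolation=cv2.INTER_CUBIC)
o=np.zeros((440,800,3),np.uint8);o[:,:400]=a;o[:183,400:]=t;cv2.imwrite("pics/w7.png",o)
```

```text
[ 0.48253313 -0.24956628  0.24540461] [ 0.022 -0.012 -0.009 -0.    -0.001 -0.001]
[248 230]
```

View pics/w7.png

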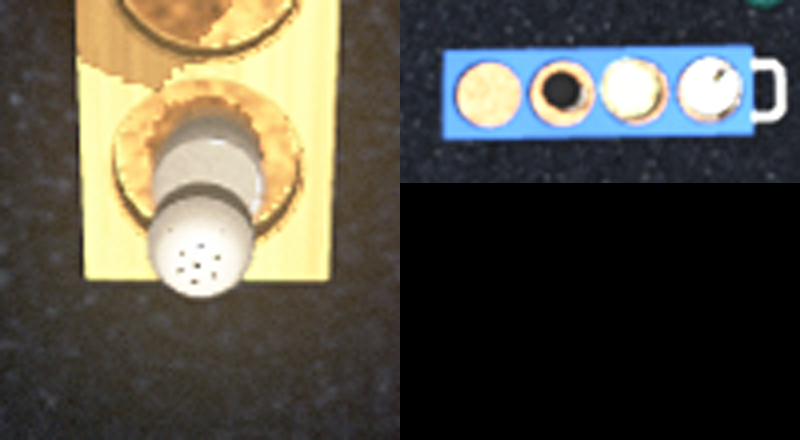

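Run:
```python
from h import *
c=dict(np.load("w7.npz"))
for p,z in(((248,241.5),.085),((248+.5,180+175/4),.045)):print(ray(c,p,z))
```

```text
[ 0.48523704 -0.33719358  0.085     ]
[ 0.48424114 -0.33150763  0.045     ]
```

Call:
play_rows([
  {"dp":[0.001,-0.06,-0.02],"rot":[-0.2,0.3,0],"hand":-1},
  {"dp":[0.0025,-0.084,-0.07],"rot":[-0.2,0.3,0],"hand":-1},
  {"dp":[0.0025,-0.084,-0.12],"rot":[-0.2,0.3,0],"hand":-1},
  {"dp":[0.0025,-0.084,-0.16],"rot":[-0.2,0.3,0],"hand":-1},
  {"dp":[0.0025,-0.084,-0.19],"rot":[-0.2,0.3,0],"hand":-1},
  {"dp":[0.0025,-0.084,-0.205],"rot":[-0.2,0.3,0],"hand":-1},
  {"dp":[0.0025,-0.084,-0.205],"rot":[-0.2,0.3,0],"hand":-1},
])

```text
time: 23.05
ee_pos: [0.485, -0.3318, 0.0402]
tool_rot: [0.656, 0.755, -0.0, 0.0]
force: [0.1, 0.4, -0.2]
opening: 0.996
```

Call:
play_rows([
  {"dp":[0,0,0],"rot":[0,0,0],"hand":0.2},
  {"dp":[0,0,0],"rot":[0,0,0],"hand":0.5},
  {"dp":[0,0,0],"rot":[0,0,0],"hand":1},
  {"dp":[0,0,0],"rot":[0,0,0],"hand":1},
  {"dp":[0,0,0],"rot":[0,0,0],"hand":1},
  {"dp":[0,0,0],"rot":[0,0,0],"hand":1},
], squeeze=40)

```text
time: 23.8
ee_pos: [0.4858, -0.3326, 0.0417]
tool_rot: [0.656, 0.755, -0.0, 0.001]
force: [-2.1, 0.5, 6.1]
opening: 0.436
```

Call:
play_rows([
  {"dp":[0,0,0.01],"rot":[0,0,0],"hand":1},
  {"dp":[0,0,0.02],"rot":[0,0,0],"hand":1},
  {"dp":[0,0,0.03],"rot":[0,0,0],"hand":1},
  {"dp":[0,0,0.03],"rot":[0,0,0],"hand":1},
])

```text
time: 24.3
ee_pos: [0.4865, -0.3331, 0.0729]
tool_rot: [0.656, 0.755, -0.0, 0.002]
force: [0.1, -0.9, -2.1]
opening: 0.431
```

Run:
```python
from h import *
c=camera_model("wrist");im=grab_frame("wrist")[:,:,::-1].copy();cv2.imwrite("pics/w8.png",im)
```

```text
(no output)
```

View pics/w8.png

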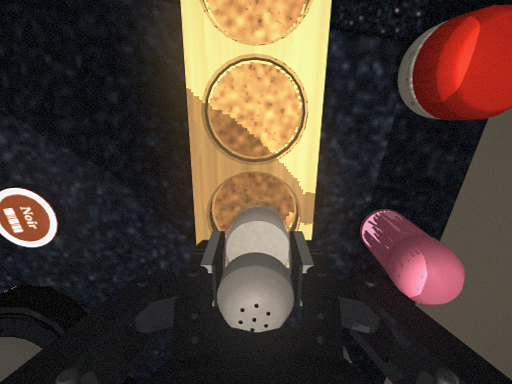

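Call:
play_rows([
  {"dp":[0,0,0.05],"rot":[0,0,0],"hand":1},
  {"dp":[0,0,0.1],"rot":[0,0,0],"hand":1},
  {"dp":[-0.002,0.03,0.12],"rot":[0,0,0],"hand":1},
  {"dp":[-0.005,0.09,0.12],"rot":[0,0,0],"hand":1},
  {"dp":[-0.008,0.15,0.12],"rot":[0,0,-1],"hand":1},
  {"dp":[-0.011,0.21,0.12],"rot":[0,0,-2],"hand":1},
  {"dp":[-0.014,0.27,0.12],"rot":[0,0,-3],"hand":1},
  {"dp":[-0.017,0.33,0.12],"rot":[0,0,-4],"hand":1},
  {"dp":[-0.02,0.39,0.12],"rot":[0,0,-5],"hand":1},
  {"dp":[-0.023,0.45,0.12],"rot":[0,0,-5],"hand":1},
])

```text
time: 25.6
ee_pos: [0.4626, 0.119, 0.192]
tool_rot: [0.688, 0.725, -0.0, 0.002]
force: [1.6, 0.1, -1.1]
opening: 0.439
```

Call:
play_rows([
  {"dp":[-0.003,0.06,0],"rot":[0,0,0],"hand":1},
  {"dp":[-0.006,0.12,0],"rot":[0,0,0],"hand":1},
  {"dp":[-0.009,0.17,0],"rot":[0,0,0],"hand":1},
  {"dp":[-0.011,0.18,0],"rot":[0,0,0],"hand":1},
  {"dp":[-0.011,0.18,0],"rot":[0,0,0],"hand":1},
  {"dp":[-0.011,0.18,0],"rot":[0,0,0],"hand":1},
])

```text
time: 26.35
ee_pos: [0.4515, 0.2977, 0.1918]
tool_rot: [0.689, 0.725, -0.001, 0.002]
force: [-0.2, -0.4, -0.8]
opening: 0.44
```

Run:
```python
from h import *
s=observe();c=camera_model("wrist");im=grab_frame("wrist");im=im[:,:,::-1].copy();cv2.imwrite("pics/w9.png",im);np.savez("w9.npz",**c);print(s["ee_pos"],s["dq"].round(3))
for w in wells(c,im):print(w)
```

```text
[0.45147982 0.29765318 0.19180307] [-0.009 -0.006  0.001 -0.001  0.003  0.   ]
(array([256.9, 145.8]), array([61.6, 63.4]), array([0.4511, 0.3279, 0.022 ]))
```

View pics/w9.png

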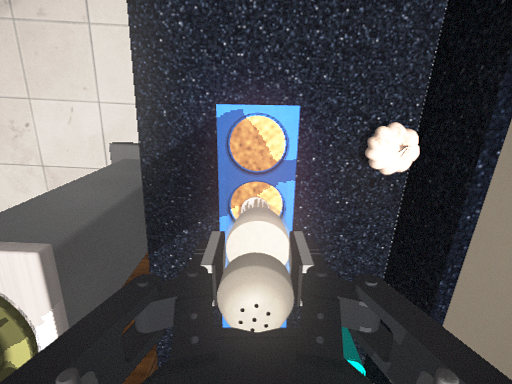

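Call:
play_rows([
  {"dp":[0,0.03,0],"rot":[0,0,0],"hand":1},
  {"dp":[0,0.03,-0.05],"rot":[0,0,0],"hand":1},
  {"dp":[0,0.03,-0.095],"rot":[0,0,0],"hand":1},
  {"dp":[0,0.03,-0.12],"rot":[0,0,0],"hand":1},
  {"dp":[0,0.03,-0.13],"rot":[0,0,0],"hand":1},
  {"dp":[0,0.03,-0.137],"rot":[0,0,0],"hand":1},
  {"dp":[0,0.03,-0.143],"rot":[0,0,0],"hand":1},
  {"dp":[0,0.03,-0.147],"rot":[0,0,0],"hand":1},
  {"dp":[0,0.03,-0.15],"rot":[0,0,0],"hand":1},
  {"dp":[0,0.03,-0.15],"rot":[0,0,0],"hand":1},
])

```text
time: 27.65
ee_pos: [0.4516, 0.3276, 0.042]
tool_rot: [0.689, 0.725, -0.001, 0.002]
force: [0.1, 0.2, -0.3]
opening: 0.437
```

Call:
play_rows([
  {"dp":[0,0,0],"rot":[0,0,0],"hand":0.4},
  {"dp":[0,0,0],"rot":[0,0,0],"hand":-0.3},
  {"dp":[0,0,0],"rot":[0,0,0],"hand":-1},
  {"dp":[0,0,0],"rot":[0,0,0],"hand":-1},
  {"dp":[0,0,0],"rot":[0,0,0],"hand":-1},
  {"dp":[0,0,0.02],"rot":[0,0,0],"hand":-1},
  {"dp":[0,0,0.07],"rot":[0,0,0],"hand":-1},
  {"dp":[0,0,0.13],"rot":[0,0,0],"hand":-1},
  {"dp":[0,-0.04,0.18],"rot":[0,0,0],"hand":-1},
  {"dp":[0.002,-0.1,0.2],"rot":[0,0,0],"hand":-1},
])

```text
time: 28.9
ee_pos: [0.455, 0.2303, 0.2447]
tool_rot: [0.688, 0.726, 0.002, 0.003]
force: [1.5, -0.0, 0.1]
opening: 1.001
```

Call:
play_rows([
  {"dp":[0.003,-0.06,0],"rot":[0,0,0],"hand":-1},
  {"dp":[0.006,-0.12,0.0],"rot":[0,0,0],"hand":-1},
  {"dp":[0.006,-0.14,0.03],"rot":[0,0,0],"hand":-1},
  {"dp":[0.006,-0.14,0.03],"rot":[0,0,0],"hand":-1},
  {"dp":[0.006,-0.14,0.03],"rot":[0,0,0],"hand":-1},
])

```text
time: 29.52
ee_pos: [0.461, 0.0905, 0.2744]
tool_rot: [0.688, 0.726, 0.002, 0.003]
force: [-0.2, 0.7, 0.5]
opening: 1.001
```

Run:
```python
from h import *
im=grab_frame("wrist")[:,:,::-1];t=grab_frame("top")[:,:,::-1]
o=np.zeros((550,800,3),np.uint8);o[:300,:400]=cv2.resize(im,(400,300))
o[:300,400:]=cv2.resize(t[160:235,150:250],(400,300),interpolation=cv2.INTER_CUBIC)
o[300:]=cv2.resize(t[140:265,30:430],(800,250),interpolation=cv2.INTER_CUBIC);cv2.imwrite("pics/end.png",o);print(observe()["ee_pos"])
```

```text
[0.46058847 0.09085989 0.27382869]
```

View pics/end.png

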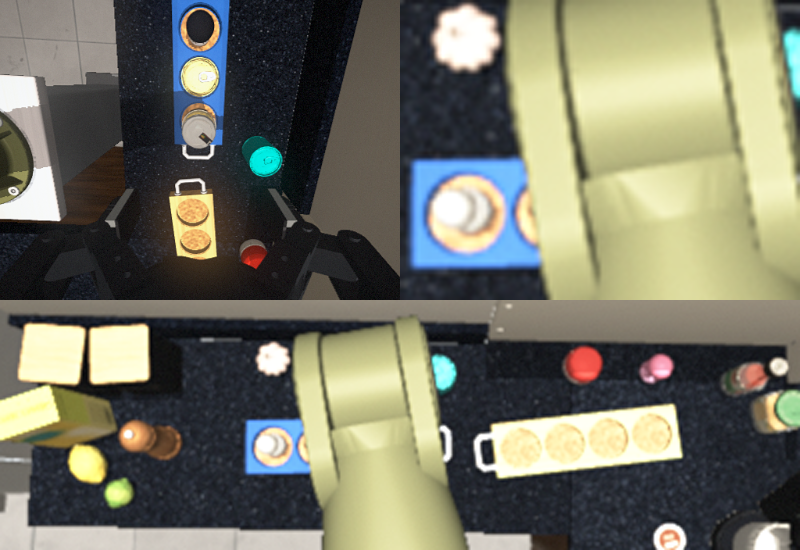

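Run:
```python
from workcell import *
print(hand_in())
```

```text
the job is handed in; nothing more can be done
None
```

All four containers now stand in the blue rack in their original order from the grip: mustard jar, tomato tin, toothpick jar, salt shaker. I handed the job in at about 30 s on the robot's clock. Each was carried straight across, and I never stood one on the worktop.

- **Placing:** I lowered each one to its recorded grasp height. I found blue wells 1–4 with the wrist camera at about (0.460, 0.095), (0.457, 0.173), (0.453, 0.250) and (0.451, 0.328) m. I estimate each container is within a few millimetres of its well's middle, but I did not measure them again after release.
- **Last pictures:** these show all four upright in the wells, the wooden rack empty, the gripper clear, and the garlic, timer, mill, chilli bottle and look-alikes apparently undisturbed. I judged that by eye and did not measure their positions. The arm hid part of the blue rack from the top camera, so I checked wells 1–3 in the wrist view and well 4 in the top view.
- **Disagreements:** the top and wrist cameras differed by 3–4 mm in x. I used the wrist camera because it matched the first jar in the jaws. I also gripped the tin about 5 mm off-centre along the row and corrected for that when placing it.

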